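Nest the three stoneware dishes

TASK

Tidy the potter's bench: nest the three plain dark stoneware dishes in size order, the middle one inside the largest and the smallest inside the middle one, each standing upright and flat on the floor of the next. Set them down gently, since fired clay chips, leave the largest dish where it stands, and do not disturb the tall unfired bottle at the side.

Things in the scene. Friction and masses are not known exactly. Their poses are not given: they have to be found in the camera images.
- large_dish: Largest dish: plain dark grey stoneware, round, low, straight-walled, no handle. Outer diameter 198 mm, height 50 mm, wall 8 mm (inner diameter 182 mm), floor 8 mm thick, about 0.9 kg, loose on the bench. Origin: centre of its underside; z up.
- middle_dish: Middle dish: same stoneware and shape, loose, about 0.26 kg. Outer diameter 132 mm, height 58 mm, wall 8 mm (inner diameter 116 mm; pinch the wall at the rim from above, one finger inside, one outside), floor 7 mm thick. Outside narrows by 6 mm in radius over the lowest 12 mm. Nested, its rim stands 16 mm above the largest's. Origin: centre of its underside; z up.
- small_dish: Smallest dish: same stoneware, a straight-walled handleless beaker. Outer diameter 60 mm, height 66 mm, wall 6 mm (inner diameter 48 mm), floor 7 mm thick, about 0.15 kg, loose; it can be gripped across its outside. Nested, its rim stands 15 mm above the rim of the middle one. Origin: centre of its underside; z up.
- bottle: Unfired pale grey clay bottle, closed, narrow-necked, greatest diameter 72 mm, height 162 mm, standing loose at one side (left or right); leave it alone. Origin: centre of its underside; z up. (Not needed: a lidded red-brown jar, 68 mm wide, 85 mm high, at the other side; a red-brown mug, 80 mm high, and a brush beyond the dishes.)
Things that resemble listed ones, but are neither listed nor needed, are in the scene too. What is shaped like the middle_dish but pink is not meant.

How it is judged:
By the outcome, as a careful person would: the job done as asked, in the order asked, and still so for the second after the job is handed in, with the robot touching nothing.
It also fails if it takes over 64 s, if anything falls off the work surface, if the arm or the gripper's body presses on something with over 40 N, if the wrist force passes 120 N, or if a joint passes its speed limit or range.

ROBOT

A 7-joint arm with a two-finger parallel gripper is mounted at the origin on the work surface. World frame = base frame: x ahead of the robot, y to its left, z up, the work surface at z = 0. Lengths are in m, angles in degrees, forces in N, time in s.
With the tool pointing down it reaches from about 0.425 to 0.875 m from the base axis. Payload 4.7 kg.
Tool frame: the origin (TCP) lies midway between the tips of the shut fingers; the grasp point (between the pads) lies 19 mm behind it; z points along the fingers, y is the line along which they close (so a half turn about z gives the same grasp; the last joint's range is limited). The gripper opens to 87 mm and grips with 3 to 60 N. Pads are 19 mm wide; open, the fingers measure 117 mm over their backs; the gripper's body (75 mm by 190 mm) begins 51 mm behind the grasp point.
Start: joints at [64.865, 18.392, -4.016, 83.108, 1.295, 78.541, -3.26], TCP at [0.284, -0.585, 0.223] pointing down, gripper open.
Joint ranges: [-163.93, 163.93], [-17.29, 119.83], [-79.2, 71.16], [3.27, 140.29], [-89.18, 269.18], [5.43, 117.66], [-154.24, 154.24]. Speed limits (degrees/s): [147.25, 147.25, 180, 180, 180, 180, 180].

INTERFACE

Orientations are given as [roll, pitch, yaw] about the fixed x, y, z axes, in that order (R = Rz(yaw) Ry(pitch) Rx(roll)).
In Python, from cell import env gives the robot as it stands.
- The arm moves only by the tool step_arm, never from a script. Its argument "moves" is a list of rows, each an object with "dp": the shift along the tool's x, y, z in mm, a list of three; "dr": the turn, a rotation vector about the tool's x, y, z in rad, a list of three; "fingers": the closure, from 0 (fully open) to 1 (shut). In form: [{"dp": [dx, dy, dz], "dr": [ax, ay, az], "fingers": fingers}, ...]. A call has exactly 5 rows; each row shifts and turns the commanded pose from where the row before left it, along the tool's axes as they then stand; what a row does not reach is not made up. A row lasts 1/8 s, in which the tool goes at most 62.5 mm and 10.7 degrees, less where a joint would pass 70% of its speed; a pose out of reach is approached as far as the arm can. A call with a gripper value outside its range is refused whole. The fingers move at their own pace and stop on an object; "squeeze" is the grip in N (left out, the last holds). Time passes only in rows, so rows that do not move let the fingers close, or fill a call up. It gives the time, the measured TCP pose, the force, the opening and the grip force at its end, in the units of the state.
- env.get_obs(): the state, without advancing time (a new reading comes with each control period).
- env.read_camera(name): name is "scene" or "top" or "wrist"; returns the picture (480x640x3 uint8, red, green, blue); there is no depth.
- env.camera_model(name): a dict with "fx", "fy", "cx", "cy" (pixels), "R" (3x3) and "t" (3): a world point X has camera coordinates R X + t. Camera axes: x right, y down, z forward; pixel columns grow to the right and rows downward; lengths in m; the calibration is good to about 2 mm. A picture is of the moment at which its call begins: read the wrist's pose just before it. camera_model takes no time and is no camera call; for the wrist camera it gives the pose at the moment of the call.
- env.sign_off(): hands the job in; it is judged then, once.
The state is a dict: "time_s": time; "qpos": joint angles; "joint_velocities": joint speeds; "effort": joint torques, N m; "tool_pos": TCP position; "tool_rot": TCP orientation; "force": force on the tool from outside, world axes, zero at the start; "wrist_torque": the same for the moment, N m; "grip_width": finger opening in m; "grasp_force": force on a finger pad.
Only numpy, scipy, OpenCV 4.12 (cv2) and the standard library are available. Lean on these libraries where they do the work, as an engineer would, in place of code of your own. Each camera call takes 0.05 s, during which the arm holds its last target. There are 200 camera calls.

## Working session

There is one attempt and no reset: what is moved stays moved. The work goes in short steps, Python scripts to look and compute and a tool call to move; the robot and the scene stay as the last step left them, time stands still between calls to the robot, and variables do not carry over. Pictures are saved under pics/ and viewed, at most 10 in all, crops included, and the job is handed in when it is done.

Besides the shell and the picture viewer there is one more tool, called as name([rows], argument=value, ...), one row to a line, values as JSON. step_arm: Moves the arm, as the interface text tells. Its arguments: {"type":"object","properties":{"moves":{"type":"array","items":{"type":"object","properties":{"dp":{"type":"array","items":{"type":"number"}},"dr":{"type":"array","items":{"type":"number"}},"fingers":{"type":"number"}}}},"squeeze":{"type":"number"}},"required":["moves"]}

```bash
mkdir -p pics; ls
python3 - <<'E'
from cell import env
import cv2,numpy as np
o=env.get_obs();print(o)
a=env.read_camera("top");b=env.read_camera("scene")
cv2.imwrite("pics/top.png",a[:,:,::-1]);cv2.imwrite("pics/scene.png",b[:,:,::-1])
for n in("top","scene","wrist"):print(n,env.camera_model(n))
E
```

```text
pics
{'time_s': 0.0, 'qpos': array([64.86279386, 18.44107737, -4.01409391, 83.17472456,  1.29492171,
       78.53901787, -3.25923851]), 'joint_velocities': array([ 0.00038199, -0.05448629, -0.00435341, -0.08701585,  0.09107021,
       -0.04381766,  0.03570388]), 'effort': array([-1.63025234e-04, -4.91294861e+01, -4.04138686e-01, -3.12529492e+01,
       -6.39822450e-02,  4.37844114e-02,  1.39444119e-04]), 'tool_pos': array([ 0.28408474, -0.58402997,  0.22143998]), 'tool_rot': array([-1.79890410e+02,  6.00154312e-03,  2.59463394e+01]), 'force': array([ 0.28346249, -0.28445665, -0.75298214]), 'wrist_torque': array([-0.02939988, -0.03640245,  0.01511445]), 'grasp_force': 0.0, 'grip_width': 0.08714633340067769}
top {'fx': 472.63152756115323, 'fy': 472.63152756115323, 'cx': 320.8913911108728, 'cy': 235.82123849068344, 'R': array([[ 0.0273803 , -0.99932029,  0.02468367],
       [-0.99115909, -0.03034704, -0.12916155],
       [ 0.12982284, -0.02092896, -0.9913163 ]]), 't': array([-0.01998287,  0.47217983,  1.0612935 ])}
scene {'fx': 527.2353613681097, 'fy': 527.2353613681097, 'cx': 315.82117689531174, 'cy': 239.6858722405213, 'R': array([[ 0.43022128,  0.90251692,  0.01930969],
       [ 0.48222483, -0.21168407, -0.85008768],
       [-0.76313096,  0.37503742, -0.52628706]]), 't': array([-0.23446125, -0.21307985,  1.58851973])}
wrist {'fx': 330.8057309130703, 'fy': 330.8057309130703, 'cx': 323.2719729090446, 'cy': 234.59195660352506, 'R': array([[ 0.43819052, -0.89887775, -0.00280415],
       [-0.8582634 , -0.41931469,  0.29590392],
       [-0.26715727, -0.12725559, -0.95521359]]), 't': array([-0.64757715, -0.03637267,  0.39171227])}
```

View pics/top.png

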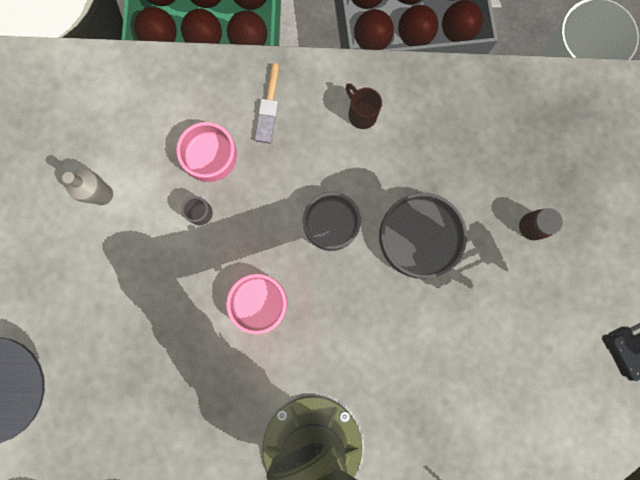

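View pics/scene.png

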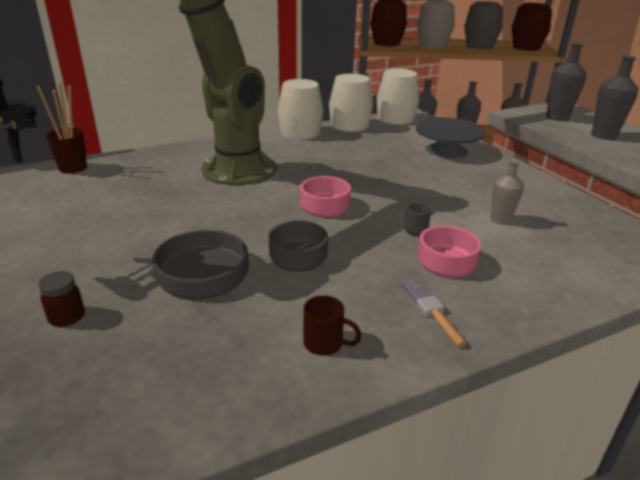

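The top view shows these candidates:
- **Large dish:** (422,235), dark.
- **Middle dish:** (331,221), dark. The look-alikes are the pink bowls at (206,151) and (256,304), which are rejected by colour.
- **Small beaker:** (197,210). The look-alikes are the mug at (365,107) and the jar at (540,222).
- **Bottle:** (80,185), on the robot's left. It stays where it is.

Next I'll measure the rims by casting edge rays onto the rim planes, and check with a close crop.

```bash
cat > h.py <<'E'
import cv2,numpy as np
from scipy.optimize import least_squares
def ray(m,uv,z):
    uv=np.atleast_2d(np.asarray(uv,float));R=np.array(m["R"]);t=np.array(m["t"]);C=-R.T@t
    d=np.c_[(uv[:,0]-m["cx"])/m["fx"],(uv[:,1]-m["cy"])/m["fy"],np.ones(len(uv))]@R
    return (C+d*((z-C[2])/d[:,2])[:,None])[:,:2]
def proj(m,X):
    c=np.atleast_2d(X)@np.array(m["R"]).T+m["t"]
    return np.c_[m["fx"]*c[:,0]/c[:,2]+m["cx"],m["fy"]*c[:,1]/c[:,2]+m["cy"]]
def rim(img,m,uv,z,r,tol=.012,lo=40,hi=90):
    e=cv2.Canny(cv2.GaussianBlur(img,(3,3),0),lo,hi);v,u=np.nonzero(e)
    P=ray(m,np.c_[u,v],z);c=ray(m,uv,z)[0]
    for tl in(tol,.007,.004,.003):
        Q=P[abs(np.hypot(*(P-c).T)-r)<tl]
        s=least_squares(lambda p:np.hypot(*(Q-p[:2]).T)-p[2],[*c,r],loss="soft_l1",f_scale=.001);c=s.x[:2]
    a=np.degrees(np.arctan2(*(Q-c).T[::-1]))
    return c,s.x[2],np.sqrt(np.mean(s.fun**2)),len(np.unique(a//10))
E
python3 - <<'E'
from cell import env
from h import *
for n,uvs in(("top",((422,235),(331,221),(197,210))),("scene",((202,258),(298,240),(418,212)))):
    img=cv2.imread(f"pics/{n}.png");m=env.camera_model(n)
    for k,uv,z,r in zip("LMS",uvs,(.05,.058,.066),(.099,.066,.03)):
        print(n,k,ray(m,uv,z)[0].round(3),[np.round(x,4) for x in rim(img,m,uv,z,r)],"inner",[np.round(x,4) for x in rim(img,m,uv,z,r-(.006 if k=="S" else .008),.006)])
m=env.camera_model("top")
print("bottle base",ray(m,(92,193),0.03),"jar",ray(m,(540,225),.04))
img=cv2.imread("pics/top.png")
cv2.imwrite("pics/crop.png",cv2.convertScaleAbs(cv2.resize(img[170:290,170:480],None,fx=2.5,fy=2.5,interpolation=cv2.INTER_CUBIC),alpha=1.6))
E
```

```text
top L [ 0.479 -0.237] [array([ 0.4788, -0.2382]), np.float64(0.0999), np.float64(0.0015), np.int64(35)] inner [array([ 0.4831, -0.2337]), np.float64(0.0914), np.float64(0.0015), np.int64(25)]
top M [ 0.504 -0.028] [array([ 0.501 , -0.0267]), np.float64(0.0649), np.float64(0.0015), np.int64(32)] inner [array([ 0.5057, -0.0289]), np.float64(0.0583), np.float64(0.0011), np.int64(27)]
top S [0.518 0.273] [array([0.5158, 0.2721]), np.float64(0.0309), np.float64(0.0013), np.int64(32)] inner [array([0.5219, 0.2776]), np.float64(0.0243), np.float64(0.0018), np.int64(28)]
scene L [ 0.503 -0.241] [array([ 0.486 , -0.2402]), np.float64(0.0984), np.float64(0.0013), np.int64(27)] inner [array([ 0.4888, -0.2338]), np.float64(0.092), np.float64(0.0014), np.int64(15)]
scene M [ 0.529 -0.037] [array([ 0.5172, -0.0306]), np.float64(0.0664), np.float64(0.0011), np.int64(15)] inner [array([0.5194, 0.0019]), np.float64(0.0588), np.float64(0.0012), np.int64(5)]
scene S [0.54  0.267] [array([-164.7335, -108.8258]), np.float64(0.03), np.float64(nan), np.int64(0)] inner [array([0.5549, 0.2777]), np.float64(0.0135), np.float64(0.0), np.int64(3)]
bottle base [[0.55628071 0.5255663 ]] jar [[ 0.5123253  -0.51477207]]
  return _methods._mean(a, axis=axis, dtype=dtype,
  ret = ret.dtype.type(ret / rcount)
```

View pics/crop.png

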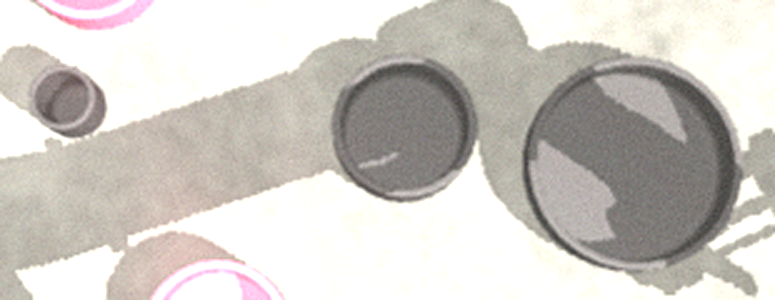

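The crop confirms my picks. The small beaker's rim is at about (196,209), the middle dish's at (332,221) and the large dish's at (423,235), all dark grey. I'll fly above the dishes and refine with the wrist camera.

```bash
cat >> h.py <<'E'
from scipy.spatial.transform import Rotation as Ro
def plan(o,goal,yaw,n):
    R=Ro.from_euler("xyz",o["tool_rot"],degrees=True);p=np.array(o["tool_pos"])
    T=Ro.from_euler("xyz",[180,0,yaw],degrees=True)
    dr=(R.inv()*T).as_rotvec();q=p;out=[]
    for k in range(n):
        dp=R.inv().apply((goal-p)/(n-k)).round(3);d=(dr/n).round(3)
        p=p+R.apply(dp);R=R*Ro.from_rotvec(d);out.append((list((dp*1000).astype(int)),d.tolist()))
    for r in out:print(*[[float(x) for x in r[0]],r[1]])
    print("end",p.round(4),R.as_euler("xyz",degrees=True).round(1))
E
python3 - <<'E'
from cell import env
from h import *
m=env.camera_model("wrist");o=env.get_obs()
C=-np.array(m["R"]).T@m["t"];print(C,Ro.from_euler("xyz",o["tool_rot"],degrees=True).inv().apply(C-o["tool_pos"]))
plan(o,np.array([.52,-.13,.30]),88,10)
E
```

```text
[ 0.35719361 -0.5474967   0.3831158 ] [ 0.0816837  -0.00118558 -0.16157704]
[41.0, -31.0, -8.0] [-0.0, -0.0, -0.108]
[44.0, -26.0, -8.0] [-0.0, -0.0, -0.108]
[47.0, -21.0, -8.0] [-0.0, -0.0, -0.108]
[49.0, -16.0, -8.0] [-0.0, -0.0, -0.108]
[50.0, -10.0, -8.0] [-0.0, -0.0, -0.108]
[51.0, -5.0, -8.0] [-0.0, -0.0, -0.108]
[51.0, 0.0, -7.0] [-0.0, -0.0, -0.108]
[51.0, 6.0, -8.0] [-0.0, -0.0, -0.108]
[49.0, 12.0, -7.0] [-0.0, -0.0, -0.108]
[49.0, 16.0, -8.0] [-0.0, -0.0, -0.108]
end [ 0.5197 -0.1295  0.3   ] [-1.799e+02 -1.000e-01  8.780e+01]
```

step_arm([
  {"dp": [41,-31,-8],"dr": [0,0,-0.108],"fingers": 0},
  {"dp": [44,-26,-8],"dr": [0,0,-0.108],"fingers": 0},
  {"dp": [47,-21,-8],"dr": [0,0,-0.108],"fingers": 0},
  {"dp": [49,-16,-8],"dr": [0,0,-0.108],"fingers": 0},
  {"dp": [50,-10,-8],"dr": [0,0,-0.108],"fingers": 0},
])

```text
time_s: 0.72
tool_pos: [0.403, -0.3551, 0.2625]
tool_rot: [-180.0, 0.0, 57.1]
force: [0.7, 0.0, 0.5]
grip_width: 0.087
grasp_force: 0.0
```

step_arm([
  {"dp": [51,-5,-8],"dr": [0,0,-0.108],"fingers": 0},
  {"dp": [51,0,-8],"dr": [0,0,-0.108],"fingers": 0},
  {"dp": [51,6,-8],"dr": [0,0,-0.108],"fingers": 0},
  {"dp": [49,12,-8],"dr": [0,0,-0.108],"fingers": 0},
  {"dp": [49,16,-8],"dr": [0,0,-0.108],"fingers": 0},
])

```text
time_s: 1.35
tool_pos: [0.5202, -0.1285, 0.3024]
tool_rot: [-180.0, 0.0, 88.0]
force: [0.7, -0.0, 0.1]
grip_width: 0.0872
grasp_force: 0.0
```

step_arm([
  {"dp": [0,0,0],"dr": [0,0,0],"fingers": 0},
  {"dp": [0,0,0],"dr": [0,0,0],"fingers": 0},
  {"dp": [0,0,0],"dr": [0,0,0],"fingers": 0.5},
  {"dp": [0,0,0],"dr": [0,0,0],"fingers": 0.55},
  {"dp": [0,0,0],"dr": [0,0,0],"fingers": 0.55},
])

```text
time_s: 1.98
tool_pos: [0.5197, -0.1305, 0.3024]
tool_rot: [-180.0, 0.0, 87.7]
force: [0.6, 0.6, -0.3]
grip_width: 0.0645
grasp_force: 0.0
```

Run:
```python
from cell import env
from h import *
o=env.get_obs();m=env.camera_model("wrist");im=env.read_camera("wrist")[:,:,::-1].copy()
cv2.imwrite("pics/w1.png",im);np.save("m1.npy",m,allow_pickle=True)
print(o["tool_pos"],o["tool_rot"],o["time_s"],o["grip_width"])
for k,c,z,r in(("L",(.484,-.236),.05,.099),("M",(.503,-.028),.058,.066)):
    uv=proj(m,[*c,z])[0];print(k,uv,*[[np.round(x,4) for x in rim(im,m,uv,z,rr,t)] for rr,t in((r,.014),(r-.008,.007))])
```

```text
[ 0.51966656 -0.13053798  0.30244445] [-1.79989960e+02  6.75102057e-03  8.77416892e+01] 1.975 0.06449467329856899
L [300.69572775 277.82645206] [array([ 0.4802, -0.2391]), np.float64(0.0983), np.float64(0.0015), np.int64(25)] [array([ 0.4833, -0.2326]), np.float64(0.0913), np.float64(0.0014), np.int64(25)]
M [306.08617532 115.22625817] [array([ 0.5043, -0.0305]), np.float64(0.0654), np.float64(0.0018), np.int64(24)] [array([ 0.5061, -0.0275]), np.float64(0.058), np.float64(0.0004), np.int64(36)]
```

View pics/w1.png

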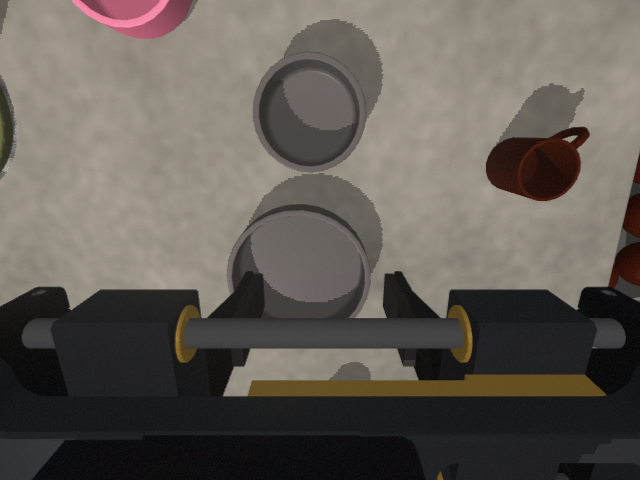

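The wrist view shows the middle dish rim at (309,111). Its inner-rim fit gives r = 58.0 mm, as specified, with centre (0.506,-0.0275). The large dish is at (298,270), with centre about (0.483,-0.233), and the top view agrees. I'll pinch the middle dish on its +x wall.

Run:
```python
from cell import env
from h import *
plan(env.get_obs(),np.array([.568,-.0275,.13]),90,5)
```

```text
[21.0, 9.0, 34.0] [-0.0, 0.0, -0.008]
[21.0, 9.0, 35.0] [-0.0, 0.0, -0.008]
[21.0, 9.0, 34.0] [-0.0, 0.0, -0.008]
[20.0, 9.0, 35.0] [-0.0, 0.0, -0.008]
[21.0, 10.0, 34.0] [-0.0, 0.0, -0.008]
end [ 0.5681 -0.0274  0.1305] [-180.     0.    90.1]
```

step_arm([
  {"dp": [21,9,34],"dr": [0,0,-0.008],"fingers": 0.55},
  {"dp": [21,9,35],"dr": [0,0,-0.008],"fingers": 0.55},
  {"dp": [21,9,34],"dr": [0,0,-0.008],"fingers": 0.55},
  {"dp": [20,9,35],"dr": [0,0,-0.008],"fingers": 0.55},
  {"dp": [21,10,34],"dr": [0,0,-0.008],"fingers": 0.55},
])

```text
time_s: 2.65
tool_pos: [0.5685, -0.0267, 0.1295]
tool_rot: [180.0, 0.0, 90.1]
force: [0.3, 0.5, -0.3]
grip_width: 0.0392
grasp_force: 0.0
```

step_arm([
  {"dp": [0,0,0],"fingers": 0.6},
  {"dp": [0,0,20],"dr": [0,0,0],"fingers": 0.6},
  {"dp": [0,0,20],"dr": [0,0,0],"fingers": 0.6},
  {"dp": [0,0,10],"dr": [0,0,0],"fingers": 0.6},
  {"dp": [0,0,0],"dr": [0,0,0],"fingers": 0.6},
])

```text
validation failed for argument at $.mo...
```

step_arm([
  {"dp": [0,0,15],"dr": [0,0,0],"fingers": 0.6},
  {"dp": [0,0,15],"dr": [0,0,0],"fingers": 0.6},
  {"dp": [0,0,10],"dr": [0,0,0],"fingers": 0.6},
  {"dp": [0,0,10],"dr": [0,0,0],"fingers": 0.6},
  {"dp": [0,0,0],"dr": [0,0,0],"fingers": 0.6},
])

```text
time_s: 3.28
tool_pos: [0.5678, -0.0274, 0.0801]
tool_rot: [-180.0, 0.0, 90.1]
force: [0.8, 0.9, -0.2]
grip_width: 0.0348
grasp_force: 0.0
```

One call was refused because a row had no dr. No harm done: the TCP is at z = 0.080, so I'll continue the descent.

step_arm([
  {"dp": [0,0,15],"dr": [0,0,0],"fingers": 0.6},
  {"dp": [0,0,15],"dr": [0,0,0],"fingers": 0.6},
  {"dp": [0,0,10],"dr": [0,0,0],"fingers": 0.6},
  {"dp": [0,0,10],"dr": [0,0,0],"fingers": 0.6},
  {"dp": [0,0,0],"dr": [0,0,0],"fingers": 0.6},
])

```text
time_s: 3.9
tool_pos: [0.5675, -0.0268, 0.0295]
tool_rot: [-179.9, -0.0, 90.1]
force: [-0.4, -1.0, 0.5]
grip_width: 0.035
grasp_force: 0.0
```

step_arm([
  {"dp": [0,0,0],"dr": [0,0,0],"fingers": 0.75},
  {"dp": [0,0,0],"dr": [0,0,0],"fingers": 0.82},
  {"dp": [0,0,0],"dr": [0,0,0],"fingers": 0.88},
  {"dp": [0,0,0],"dr": [0,0,0],"fingers": 1},
  {"dp": [0,0,0],"dr": [0,0,0],"fingers": 1},
], squeeze=10)

```text
time_s: 4.53
tool_pos: [0.5683, -0.0275, 0.0308]
tool_rot: [180.0, 0.1, 90.1]
force: [-0.8, -2.0, 1.8]
grip_width: 0.0085
grasp_force: 9.7
```

step_arm([
  {"dp": [0,0,0],"dr": [0,0,0],"fingers": 1},
  {"dp": [0,0,0],"dr": [0,0,0],"fingers": 1},
  {"dp": [0,0,0],"dr": [0,0,0],"fingers": 1},
  {"dp": [0,0,0],"dr": [0,0,0],"fingers": 1},
  {"dp": [0,0,0],"dr": [0,0,0],"fingers": 1},
], squeeze=40)

```text
time_s: 5.15
tool_pos: [0.5683, -0.0273, 0.0308]
tool_rot: [180.0, 0.0, 90.1]
force: [-2.1, -2.0, 5.1]
grip_width: 0.0078
grasp_force: 39.8
```

step_arm([
  {"dp": [0,0,-5],"dr": [0,0,0],"fingers": 1},
  {"dp": [0,0,-10],"dr": [0,0,0],"fingers": 1},
  {"dp": [0,0,-15],"dr": [0,0,0],"fingers": 1},
  {"dp": [0,0,-20],"dr": [0,0,0],"fingers": 1},
  {"dp": [0,0,-20],"dr": [0,0,0],"fingers": 1},
])

```text
time_s: 5.78
tool_pos: [0.5686, -0.0268, 0.1024]
tool_rot: [179.9, 0.0, 90.1]
force: [-0.5, -1.3, -3.1]
grip_width: 0.0077
grasp_force: 39.8
```

step_arm([
  {"dp": [0,0,-15],"dr": [0,0,0],"fingers": 1},
  {"dp": [0,0,-10],"dr": [0,0,0],"fingers": 1},
  {"dp": [0,0,0],"dr": [0,0,0],"fingers": 1},
  {"dp": [0,0,0],"dr": [0,0,0],"fingers": 1},
  {"dp": [0,0,0],"dr": [0,0,0],"fingers": 1},
])

```text
time_s: 6.4
tool_pos: [0.5677, -0.0269, 0.1247]
tool_rot: [-179.9, -0.0, 90.1]
force: [-0.2, -0.1, -2.4]
grip_width: 0.0079
grasp_force: 39.8
```

Run:
```python
from cell import env
from h import *
o=env.get_obs();print(o["tool_pos"],o["force"],o["wrist_torque"])
a=env.read_camera("scene");b=env.read_camera("wrist");w=env.camera_model("wrist")
im=np.hstack([cv2.resize(a[130:370,100:420],(400,300)),cv2.resize(b,(400,300))])[:,:,::-1]
cv2.imwrite("pics/lift.png",im)
m=env.camera_model("scene");bb=a[:,:,::-1].copy()
print("L scene",[rim(bb,m,proj(m,[.483,-.233,.05])[0],.05,r,.006) for r in(.099,.091)])
plan(o,np.array([.483+.0605,-.233,.12]),90,8)
```

```text
[ 0.56767249 -0.02686556  0.12471518] [-0.22487288 -0.05527815 -2.3889491 ] [-0.05743134 -0.25073796  0.02728587]
L scene [(array([ 0.48510369, -0.23895656]), np.float64(0.09752684302441249), np.float64(0.0011936604690580492), 33), (array([ 0.48351985, -0.2359519 ]), np.float64(0.0932036104762851), np.float64(0.000938501036997699), 19)]
[-26.0, -3.0, 1.0] [-0.0, -0.0, 0.0]
[-26.0, -3.0, 1.0] [-0.0, -0.0, 0.0]
[-26.0, -3.0, 0.0] [-0.0, -0.0, 0.0]
[-26.0, -3.0, 1.0] [-0.0, -0.0, 0.0]
[-26.0, -3.0, 0.0] [-0.0, -0.0, 0.0]
[-25.0, -3.0, 1.0] [-0.0, -0.0, 0.0]
[-26.0, -3.0, 0.0] [-0.0, -0.0, 0.0]
[-25.0, -4.0, 1.0] [-0.0, -0.0, 0.0]
end [ 0.5431 -0.2329  0.1197] [-179.9   -0.    90.1]
```

View pics/lift.png

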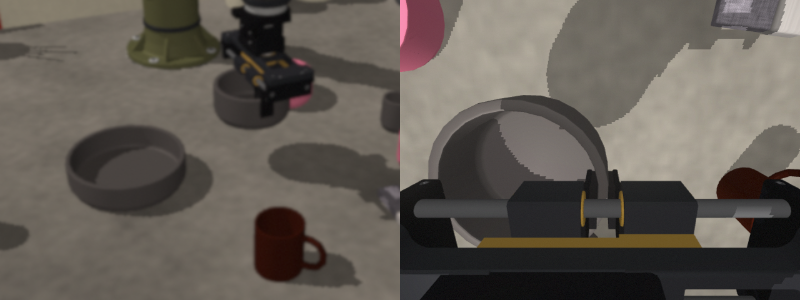

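The scene crop shows the dish lifted and level at (255,95). The large dish is undisturbed at (127,165), and the wrist crop shows the pinch on the wall at (600,200). I'll carry it over.

step_arm([
  {"dp": [-15,-2,0],"dr": [0,0,0],"fingers": 1},
  {"dp": [-28,-3,0],"dr": [0,0,0],"fingers": 1},
  {"dp": [-30,-4,0],"dr": [0,0,0],"fingers": 1},
  {"dp": [-30,-4,0],"dr": [0,0,0],"fingers": 1},
  {"dp": [-30,-4,0],"dr": [0,0,0],"fingers": 1},
])

```text
time_s: 7.12
tool_pos: [0.5508, -0.1623, 0.1254]
tool_rot: [-180.0, 0.0, 90.1]
force: [0.2, -0.3, -2.4]
grip_width: 0.0075
grasp_force: 39.8
```

step_arm([
  {"dp": [-30,-4,0],"dr": [0,0,0],"fingers": 1},
  {"dp": [-28,-3,0],"dr": [0,0,0],"fingers": 1},
  {"dp": [-17,-2,0],"dr": [0,0,0],"fingers": 1},
  {"dp": [0,0,0],"dr": [0,0,0],"fingers": 1},
  {"dp": [0,0,0],"dr": [0,0,0],"fingers": 1},
])

```text
time_s: 7.75
tool_pos: [0.5429, -0.2334, 0.1255]
tool_rot: [180.0, -0.1, 90.2]
force: [0.2, 0.9, -2.2]
grip_width: 0.0074
grasp_force: 39.8
```

Run:
```python
from cell import env
from h import *
o=env.get_obs();print(o["tool_pos"],o["force"],o["tool_rot"])
a=env.read_camera("top");b=env.read_camera("scene");
im=np.hstack([cv2.resize(a[150:330,320:560],(400,300)),cv2.resize(b[150:330,80:320],(400,300))])[:,:,::-1]
cv2.imwrite("pics/over.png",im)
```

```text
[ 0.54293934 -0.23336418  0.12552759] [ 0.21794928  0.88854277 -2.18869044] [ 1.79991855e+02 -6.01717513e-02  9.02001229e+01]
```

View pics/over.png

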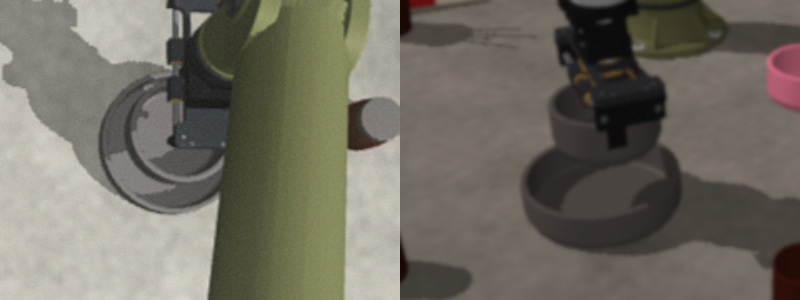

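The dish hangs centred over the large one, with its rim at (180,125) in the left crop inside the large rim at (170,140). Lowering.

step_arm([
  {"dp": [0,-1,12],"dr": [0,0,0],"fingers": 1},
  {"dp": [0,0,18],"dr": [0,0,0],"fingers": 1},
  {"dp": [0,0,18],"dr": [0,0,0],"fingers": 1},
  {"dp": [0,0,15],"dr": [0,0,0],"fingers": 1},
  {"dp": [0,0,10],"dr": [0,0,0],"fingers": 1},
])

```text
time_s: 8.48
tool_pos: [0.5411, -0.2347, 0.0509]
tool_rot: [-179.9, -0.0, 90.1]
force: [0.3, -0.8, -2.1]
grip_width: 0.0081
grasp_force: 39.8
```

step_arm([
  {"dp": [0,0,4],"dr": [0,0,0],"fingers": 1},
  {"dp": [0,0,3],"dr": [0,0,0],"fingers": 1},
  {"dp": [0,0,1],"dr": [0,0,0],"fingers": 1},
  {"dp": [0,0,0],"dr": [0,0,0],"fingers": 1},
  {"dp": [0,0,0],"dr": [0,0,0],"fingers": 1},
])

```text
time_s: 9.1
tool_pos: [0.5419, -0.2351, 0.0449]
tool_rot: [180.0, 0.0, 90.1]
force: [-0.1, -0.6, -2.5]
grip_width: 0.0078
grasp_force: 39.8
```

step_arm([
  {"dp": [0,0,1],"dr": [0,0,0],"fingers": 1},
  {"dp": [0,0,1],"dr": [0,0,0],"fingers": 1},
  {"dp": [0,0,1],"dr": [0,0,0],"fingers": 1},
  {"dp": [0,0,1],"dr": [0,0,0],"fingers": 1},
  {"dp": [0,0,0],"dr": [0,0,0],"fingers": 1},
])

```text
time_s: 9.72
tool_pos: [0.5416, -0.2349, 0.0404]
tool_rot: [-180.0, -0.0, 90.1]
force: [-0.3, 0.3, -2.4]
grip_width: 0.0076
grasp_force: 39.8
```

step_arm([
  {"dp": [0,0,0.5],"dr": [0,0,0],"fingers": 1},
  {"dp": [0,0,0.5],"dr": [0,0,0],"fingers": 1},
  {"dp": [0,0,0.5],"dr": [0,0,0],"fingers": 1},
  {"dp": [0,0,0],"dr": [0,0,0],"fingers": 1},
  {"dp": [0,0,0],"dr": [0,0,0],"fingers": 1},
])

```text
time_s: 10.35
tool_pos: [0.5417, -0.2349, 0.0391]
tool_rot: [180.0, 0.0, 90.1]
force: [-0.1, 0.2, -2.0]
grip_width: 0.0074
grasp_force: 39.8
```

step_arm([
  {"dp": [0,0,0.5],"dr": [0,0,0],"fingers": 1},
  {"dp": [0,0,0.5],"dr": [0,0,0],"fingers": 1},
  {"dp": [0,0,0],"dr": [0,0,0],"fingers": 1},
  {"dp": [0,0,0],"dr": [0,0,0],"fingers": 1},
  {"dp": [0,0,0],"dr": [0,0,0],"fingers": 1},
])

```text
time_s: 10.98
tool_pos: [0.5418, -0.2349, 0.0388]
tool_rot: [180.0, 0.0, 90.1]
force: [-1.7, 1.4, 5.0]
grip_width: 0.0075
grasp_force: 39.8
```

The dish has touched down with about 7 N of net change. I'll ease the grip, then open slightly.

step_arm([
  {"dp": [0,0,0],"dr": [0,0,0],"fingers": 1},
  {"dp": [0,0,0],"dr": [0,0,0],"fingers": 1},
  {"dp": [0,0,0],"dr": [0,0,0],"fingers": 0.88},
  {"dp": [0,0,0],"dr": [0,0,0],"fingers": 0.84},
  {"dp": [0,0,0],"dr": [0,0,0],"fingers": 0.8},
], squeeze=4)

```text
time_s: 11.6
tool_pos: [0.5416, -0.2349, 0.0378]
tool_rot: [-180.0, -0.0, 90.1]
force: [-0.1, 0.4, 0.6]
grip_width: 0.0156
grasp_force: 0.0
```

step_arm([
  {"dp": [0,0,0],"dr": [0,0,0],"fingers": 0.8},
  {"dp": [0,0,-8],"dr": [0,0,0],"fingers": 0.8},
  {"dp": [0,0,-15],"dr": [0,0,0],"fingers": 0.8},
  {"dp": [0,0,-25],"dr": [0,0,0],"fingers": 0.8},
  {"dp": [0,0,-40],"dr": [0,0,0],"fingers": 0.8},
])

```text
time_s: 12.22
tool_pos: [0.541, -0.2347, 0.127]
tool_rot: [-179.9, -0.0, 90.1]
force: [1.4, 0.6, -0.1]
grip_width: 0.0174
grasp_force: 0.0
```

step_arm([
  {"dp": [0,0,-50],"dr": [0,0,0],"fingers": 0.5},
  {"dp": [40,0,-50],"dr": [0,0,0],"fingers": 0},
  {"dp": [55,0,-20],"dr": [0,0,0],"fingers": 0},
  {"dp": [55,0,-10],"dr": [0,0,0],"fingers": 0},
  {"dp": [55,0,0],"dr": [0,0,0],"fingers": 0},
])

```text
time_s: 12.85
tool_pos: [0.5418, -0.0289, 0.2575]
tool_rot: [179.8, 0.1, 90.1]
force: [0.6, -0.3, 0.2]
grip_width: 0.0594
grasp_force: 0.0
```

step_arm([
  {"dp": [55,0,0],"dr": [0,0,0],"fingers": 0},
  {"dp": [55,0,0],"dr": [0,0,0],"fingers": 0},
  {"dp": [40,-3,0],"dr": [0,0,0],"fingers": 0},
  {"dp": [0,0,0],"dr": [0,0,0],"fingers": 0},
  {"dp": [0,0,0],"dr": [0,0,0],"fingers": 0},
])

```text
time_s: 13.48
tool_pos: [0.5382, 0.1183, 0.2556]
tool_rot: [179.9, 0.1, 90.1]
force: [-0.4, -1.2, -1.1]
grip_width: 0.0868
grasp_force: 0.0
```

Run:
```python
from cell import env
from h import *
o=env.get_obs();print(o["tool_pos"],o["tool_rot"],o["time_s"],o["grip_width"],o["qpos"])
a=env.read_camera("top");m0=env.camera_model("top")
m=env.camera_model("wrist");w=env.read_camera("wrist")
im=np.hstack([cv2.resize(a[150:330,320:560],(400,300)),cv2.resize(w,(400,300))])[:,:,::-1]
cv2.imwrite("pics/after.png",im)
A=a[:,:,::-1].copy();W=w[:,:,::-1].copy()
for n,I,M,c,z,rr in(("M top",A,m0,(.480,-.235),.066,(.066,.058)),("L top",A,m0,(.483,-.235),.05,(.099,.091)),("S wrist",W,m,(.52,.276),.066,(.03,.024)),("S top",A,m0,(.52,.276),.066,(.03,.024))):
    print(n,proj(M,[*c,z])[0].round(),[[np.round(x,4) for x in rim(I,M,proj(M,[*c,z])[0],z,r,.005 if r<.04 else .008)] for r in rr])
```

```text
[0.53816268 0.11831919 0.25557042] [1.79938384e+02 6.72344383e-02 9.00920148e+01] 13.475 0.08678087813031474 [ 23.4481294    8.6660396  -42.5829912   93.36731273   6.02260631
  80.24568849 -19.73544312]
M top [423. 234.] [[array([ 0.48  , -0.2297]), np.float64(0.0652), np.float64(0.001), np.int64(32)], [array([ 0.48  , -0.2298]), np.float64(0.0579), np.float64(0.0009), np.int64(28)]]
L top [421. 233.] [[array([ 0.483 , -0.2379]), np.float64(0.0985), np.float64(0.0019), np.int64(32)], [array([ 0.4798, -0.2413]), np.float64(0.0911), np.float64(0.0009), np.int64(35)]]
S wrist [305.  48.] [[array([0.522 , 0.2751]), np.float64(0.0296), np.float64(0.0015), np.int64(36)], [array([0.5208, 0.2805]), np.float64(0.0243), np.float64(0.0003), np.int64(36)]]
S top [196. 209.] [[array([0.5187, 0.2767]), np.float64(0.029), np.float64(0.0017), np.int64(33)], [array([0.5208, 0.2792]), np.float64(0.024), np.float64(0.0007), np.int64(30)]]
```

View pics/after.png

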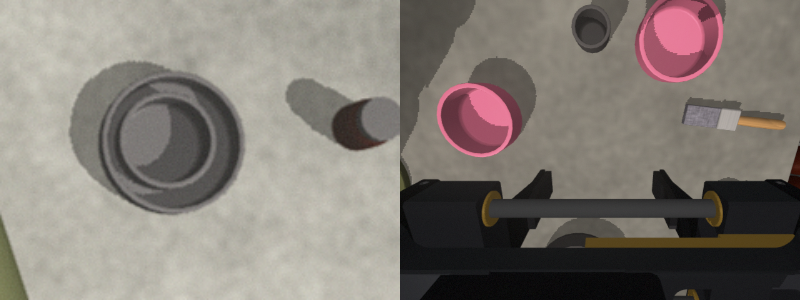

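The left crop shows the middle dish inside the large one and flat: the rim at (165,140) fits r = 65.2/57.9 mm at z = 66 mm. The small beaker is at (0.521,0.280), with its inner rim fitting 24.3 mm. A pink bowl stands just beyond it, so I'll close the fingers along azimuth 60°, clear of the bowl (yaw 150).

Run:
```python
from cell import env
from h import *
m=env.camera_model("top");print("pink",ray(m,(206,151),.05),"pink2",ray(m,(256,304),.05))
plan(env.get_obs(),np.array([.521,.280,.13]),150,10)
```

```text
pink [[0.6594534  0.26489066]] pink2 [[0.31301944 0.13401552]]
[16.0, -2.0, 12.0] [-0.0, 0.0, -0.105]
[16.0, 0.0, 13.0] [-0.0, 0.0, -0.105]
[16.0, 2.0, 12.0] [-0.0, 0.0, -0.105]
[16.0, 3.0, 13.0] [-0.0, 0.0, -0.105]
[16.0, 5.0, 12.0] [-0.0, 0.0, -0.105]
[15.0, 7.0, 13.0] [-0.0, 0.0, -0.105]
[14.0, 8.0, 12.0] [-0.0, 0.0, -0.105]
[13.0, 10.0, 13.0] [-0.0, 0.0, -0.105]
[12.0, 11.0, 12.0] [-0.0, 0.0, -0.105]
[12.0, 12.0, 13.0] [-0.0, 0.0, -0.105]
end [0.5205 0.2798 0.13  ] [-180.     0.   150.1]
```

step_arm([
  {"dp": [16,-2,12],"dr": [0,0,-0.105],"fingers": 0},
  {"dp": [16,0,13],"dr": [0,0,-0.105],"fingers": 0},
  {"dp": [16,2,12],"dr": [0,0,-0.105],"fingers": 0},
  {"dp": [16,3,13],"dr": [0,0,-0.105],"fingers": 0},
  {"dp": [16,5,12],"dr": [0,0,-0.105],"fingers": 0},
])

```text
time_s: 14.2
tool_pos: [0.5292, 0.1985, 0.1924]
tool_rot: [-180.0, 0.0, 120.2]
force: [-0.3, -0.3, -0.0]
grip_width: 0.0871
grasp_force: 0.0
```

step_arm([
  {"dp": [15,7,13],"dr": [0,0,-0.105],"fingers": 0},
  {"dp": [14,8,12],"dr": [0,0,-0.105],"fingers": 0},
  {"dp": [13,10,13],"dr": [0,0,-0.105],"fingers": 0},
  {"dp": [12,11,12],"dr": [0,0,-0.105],"fingers": 0},
  {"dp": [12,12,13],"dr": [0,0,-0.105],"fingers": 0},
])

```text
time_s: 14.82
tool_pos: [0.5207, 0.2802, 0.1293]
tool_rot: [-180.0, 0.0, 150.3]
force: [0.3, 0.3, -0.1]
grip_width: 0.0869
grasp_force: 0.0
```

step_arm([
  {"dp": [0,0,0],"dr": [0,0,0],"fingers": 0},
  {"dp": [0,0,0],"dr": [0,0,0],"fingers": 0},
  {"dp": [0,0,0],"dr": [0,0,0],"fingers": 0},
  {"dp": [0,0,0],"dr": [0,0,0],"fingers": 0},
  {"dp": [0,0,0],"dr": [0,0,0],"fingers": 0},
])

```text
time_s: 15.45
tool_pos: [0.5199, 0.2814, 0.1301]
tool_rot: [180.0, 0.0, 150.2]
force: [-0.3, 0.7, 0.1]
grip_width: 0.087
grasp_force: 0.0
```

Run:
```python
from cell import env
from h import *
o=env.get_obs();print(o["tool_pos"],o["tool_rot"],o["qpos"])
m=env.camera_model("wrist");w=env.read_camera("wrist")[:,:,::-1].copy();cv2.imwrite("pics/s.png",cv2.resize(w,(400,300)))
R=Ro.from_euler("xyz",o["tool_rot"],degrees=True)
print("target in tool mm",(R.inv().apply(np.array([.5208,.2798,.038])-o["tool_pos"])*1000).round(1),"rim px",proj(m,[.5208,.2798,.066]))
```

```text
[0.51986432 0.28138634 0.13008399] [1.79995404e+02 3.15720223e-02 1.50236030e+02] [ 11.9424235   22.963877   -52.70476137  97.02503705  19.35882406
  69.66906975  14.82210846]
target in tool mm [-1.5 -0.9 92.1] rim px [[320.60492374 253.4541425 ]]
```

View pics/s.png

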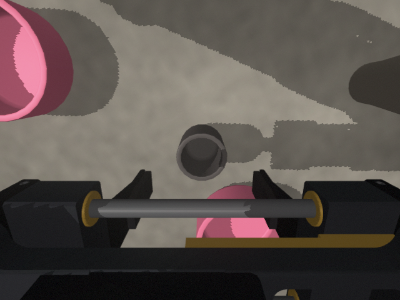

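The beaker rim is at (201,158), which is (322,253) full size and matches the prediction of (321,253). It is centred between the fingers, clear of the bowl.

step_arm([
  {"dp": [-1,-1,20],"dr": [0,0,0],"fingers": 0},
  {"dp": [0,0,25],"dr": [0,0,0],"fingers": 0},
  {"dp": [0,0,25],"dr": [0,0,0],"fingers": 0},
  {"dp": [0,0,15],"dr": [0,0,0],"fingers": 0},
  {"dp": [0,0,7],"dr": [0,0,0],"fingers": 0},
])

```text
time_s: 16.12
tool_pos: [0.5193, 0.28, 0.0363]
tool_rot: [-179.9, -0.1, 150.3]
force: [0.2, -0.2, 0.5]
grip_width: 0.0871
grasp_force: 0.0
```

step_arm([
  {"dp": [0,0,0],"dr": [0,0,0],"fingers": 0},
  {"dp": [0,0,0],"dr": [0,0,0],"fingers": 0.2},
  {"dp": [0,0,0],"dr": [0,0,0],"fingers": 0.27},
  {"dp": [0,0,0],"dr": [0,0,0],"fingers": 0.32},
  {"dp": [0,0,0],"dr": [0,0,0],"fingers": 0.4},
], squeeze=6)

```text
time_s: 16.75
tool_pos: [0.5202, 0.2804, 0.0381]
tool_rot: [180.0, 0.0, 150.3]
force: [-0.5, -1.0, 0.9]
grip_width: 0.0598
grasp_force: 6.0
```

step_arm([
  {"dp": [0,0,0],"dr": [0,0,0],"fingers": 0.6},
  {"dp": [0,0,0],"dr": [0,0,0],"fingers": 0.6},
  {"dp": [0,0,0],"dr": [0,0,0],"fingers": 0.6},
  {"dp": [0,0,0],"dr": [0,0,0],"fingers": 0.6},
  {"dp": [0,0,0],"dr": [0,0,0],"fingers": 0.6},
], squeeze=25)

```text
time_s: 17.38
tool_pos: [0.5202, 0.2804, 0.0381]
tool_rot: [180.0, 0.0, 150.3]
force: [0.1, -0.4, 4.2]
grip_width: 0.0596
grasp_force: 25.0
```

step_arm([
  {"dp": [0,0,-8],"dr": [0,0,0],"fingers": 0.6},
  {"dp": [0,0,-20],"dr": [0,0,0],"fingers": 0.6},
  {"dp": [0,0,-35],"dr": [0,0,0],"fingers": 0.6},
  {"dp": [0,0,-35],"dr": [0,0,0],"fingers": 0.6},
  {"dp": [0,0,-22],"dr": [0,0,0],"fingers": 0.6},
])

```text
time_s: 18.0
tool_pos: [0.5204, 0.281, 0.1608]
tool_rot: [179.9, 0.1, 150.3]
force: [-0.1, -0.0, -1.1]
grip_width: 0.0592
grasp_force: 25.0
```

Run:
```python
from cell import env
from h import *
o=env.get_obs();print(o["grip_width"],o["force"])
plan(o,np.array([.480,-.232,.16]),90,15)
```

```text
0.05921657501319655 [-0.09002371 -0.01641948 -1.05163867]
[-15.0, -31.0, 0.0] [0.0, 0.0, 0.07]
[-17.0, -30.0, 0.0] [0.0, 0.0, 0.07]
[-19.0, -29.0, 0.0] [0.0, 0.0, 0.07]
[-21.0, -27.0, 0.0] [0.0, 0.0, 0.07]
[-23.0, -26.0, 0.0] [0.0, 0.0, 0.07]
[-24.0, -24.0, 0.0] [0.0, 0.0, 0.07]
[-26.0, -22.0, 0.0] [0.0, 0.0, 0.07]
[-27.0, -21.0, 0.0] [0.0, 0.0, 0.07]
[-29.0, -19.0, 0.0] [0.0, 0.0, 0.07]
[-30.0, -16.0, 0.0] [0.0, 0.0, 0.07]
[-31.0, -14.0, 0.0] [0.0, 0.0, 0.07]
[-32.0, -12.0, 0.0] [0.0, 0.0, 0.07]
[-33.0, -10.0, 0.0] [0.0, 0.0, 0.07]
[-33.0, -8.0, 0.0] [0.0, 0.0, 0.07]
[-34.0, -6.0, 0.0] [0.0, 0.0, 0.07]
end [ 0.4795 -0.2319  0.1602] [ 1.799e+02 -1.000e-01  9.010e+01]
```

step_arm([
  {"dp": [-15,-31,0],"dr": [0,0,0.07],"fingers": 0.6},
  {"dp": [-17,-30,0],"dr": [0,0,0.07],"fingers": 0.6},
  {"dp": [-19,-29,0],"dr": [0,0,0.07],"fingers": 0.6},
  {"dp": [-21,-27,0],"dr": [0,0,0.07],"fingers": 0.6},
  {"dp": [-23,-26,0],"dr": [0,0,0.07],"fingers": 0.6},
])

```text
time_s: 18.62
tool_pos: [0.5072, 0.1075, 0.1588]
tool_rot: [180.0, 0.0, 130.1]
force: [0.8, -0.1, -2.3]
grip_width: 0.0595
grasp_force: 25.0
```

step_arm([
  {"dp": [-24,-24,0],"dr": [0,0,0.07],"fingers": 0.6},
  {"dp": [-26,-22,0],"dr": [0,0,0.07],"fingers": 0.6},
  {"dp": [-27,-21,0],"dr": [0,0,0.07],"fingers": 0.6},
  {"dp": [-29,-19,0],"dr": [0,0,0.07],"fingers": 0.6},
  {"dp": [-30,-16,0],"dr": [0,0,0.07],"fingers": 0.6},
])

```text
time_s: 19.25
tool_pos: [0.4935, -0.063, 0.1587]
tool_rot: [180.0, 0.1, 110.0]
force: [0.9, 1.0, -2.3]
grip_width: 0.0596
grasp_force: 25.0
```

step_arm([
  {"dp": [-31,-14,0],"dr": [0,0,0.07],"fingers": 0.6},
  {"dp": [-32,-12,0],"dr": [0,0,0.07],"fingers": 0.6},
  {"dp": [-33,-10,0],"dr": [0,0,0.07],"fingers": 0.6},
  {"dp": [-33,-8,0],"dr": [0,0,0.07],"fingers": 0.6},
  {"dp": [-34,-6,0],"dr": [0,0,0.07],"fingers": 0.6},
])

```text
time_s: 19.88
tool_pos: [0.4786, -0.2348, 0.1577]
tool_rot: [-180.0, -0.0, 89.8]
force: [0.2, 0.0, -2.5]
grip_width: 0.0594
grasp_force: 25.0
```

step_arm([
  {"dp": [0,0,0],"dr": [0,0,0],"fingers": 0.6},
  {"dp": [0,0,0],"dr": [0,0,0],"fingers": 0.6},
  {"dp": [0,0,0],"dr": [0,0,0],"fingers": 0.6},
  {"dp": [0,0,0],"dr": [0,0,0],"fingers": 0.6},
  {"dp": [0,0,0],"dr": [0,0,0],"fingers": 0.6},
])

```text
time_s: 20.5
tool_pos: [0.479, -0.2321, 0.1579]
tool_rot: [180.0, 0.0, 90.2]
force: [1.0, 0.0, -2.2]
grip_width: 0.0594
grasp_force: 25.0
```

Run:
```python
from cell import env
from h import *
o=env.get_obs();print(o["tool_pos"],o["tool_rot"],o["grip_width"])
b=env.read_camera("scene");w=env.read_camera("wrist");m=env.camera_model("wrist")
B=w[:,:,::-1].copy()
uv=proj(m,[.48,-.232,.066])[0];print(uv,[rim(B,m,uv,.066,r,.006) for r in(.066,.058)])
cv2.imwrite("pics/over2.png",np.hstack([cv2.resize(w,(400,300)),cv2.resize(b[130:310,80:320],(400,300))])[:,:,::-1])
```

```text
[ 0.47902716 -0.23208447  0.1579399 ] [1.79996085e+02 1.35387260e-02 9.01701775e+01] 0.05936433184064866
[325.11822368 239.51065473] [(array([ 0.48067616, -0.22823327]), np.float64(0.0655432356943244), np.float64(0.001200037862812453), 26), (array([ 0.47994045, -0.22812219]), np.float64(0.05787698676240813), np.float64(0.000985953943028647), 29)]
```

View pics/over2.png

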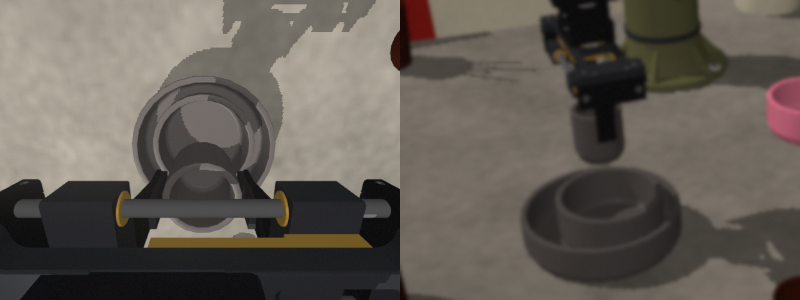

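The wrist crop shows the beaker held at (200,195) above the middle dish at (201,140). The wrist fit puts the middle dish at (0.480,-0.229), so I'll shift 3 mm and lower.

step_arm([
  {"dp": [3,1,12],"dr": [0,0,0],"fingers": 0.6},
  {"dp": [0,0,22],"dr": [0,0,0],"fingers": 0.6},
  {"dp": [0,0,25],"dr": [0,0,0],"fingers": 0.6},
  {"dp": [0,0,20],"dr": [0,0,0],"fingers": 0.6},
  {"dp": [0,0,10],"dr": [0,0,0],"fingers": 0.6},
])

```text
time_s: 21.22
tool_pos: [0.4788, -0.2288, 0.067]
tool_rot: [-179.9, -0.1, 90.1]
force: [-0.6, -0.2, -2.1]
grip_width: 0.0599
grasp_force: 25.0
```

step_arm([
  {"dp": [0,0,4],"dr": [0,0,0],"fingers": 0.6},
  {"dp": [0,0,3],"dr": [0,0,0],"fingers": 0.6},
  {"dp": [0,0,2],"dr": [0,0,0],"fingers": 0.6},
  {"dp": [0,0,0],"dr": [0,0,0],"fingers": 0.6},
  {"dp": [0,0,0],"dr": [0,0,0],"fingers": 0.6},
])

```text
time_s: 21.85
tool_pos: [0.4801, -0.2297, 0.0602]
tool_rot: [180.0, 0.0, 90.1]
force: [0.4, 0.8, -1.8]
grip_width: 0.0596
grasp_force: 25.0
```

step_arm([
  {"dp": [0,0,2],"dr": [0,0,0],"fingers": 0.6},
  {"dp": [0,0,1],"dr": [0,0,0],"fingers": 0.6},
  {"dp": [0,0,1],"dr": [0,0,0],"fingers": 0.6},
  {"dp": [0,0,1],"dr": [0,0,0],"fingers": 0.6},
  {"dp": [0,0,0],"dr": [0,0,0],"fingers": 0.6},
])

```text
time_s: 22.48
tool_pos: [0.4798, -0.2295, 0.0547]
tool_rot: [-180.0, -0.0, 90.1]
force: [0.5, -0.6, -1.5]
grip_width: 0.0596
grasp_force: 25.0
```

step_arm([
  {"dp": [0,0,0.5],"dr": [0,0,0],"fingers": 0.6},
  {"dp": [0,0,0.5],"dr": [0,0,0],"fingers": 0.6},
  {"dp": [0,0,0.5],"dr": [0,0,0],"fingers": 0.6},
  {"dp": [0,0,0],"dr": [0,0,0],"fingers": 0.6},
  {"dp": [0,0,0],"dr": [0,0,0],"fingers": 0.6},
])

```text
time_s: 23.1
tool_pos: [0.4799, -0.2296, 0.0534]
tool_rot: [180.0, 0.0, 90.1]
force: [0.5, -0.0, -1.5]
grip_width: 0.0596
grasp_force: 25.0
```

step_arm([
  {"dp": [0,0,0.5],"dr": [0,0,0],"fingers": 0.6},
  {"dp": [0,0,0.5],"dr": [0,0,0],"fingers": 0.6},
  {"dp": [0,0,0],"dr": [0,0,0],"fingers": 0.6},
  {"dp": [0,0,0],"dr": [0,0,0],"fingers": 0.6},
  {"dp": [0,0,0],"dr": [0,0,0],"fingers": 0.6},
])

```text
time_s: 23.72
tool_pos: [0.4799, -0.2296, 0.0531]
tool_rot: [-180.0, 0.0, 90.1]
force: [-1.9, 0.9, 4.6]
grip_width: 0.0597
grasp_force: 25.0
```

The beaker is down with light contact. I'll open to about 72 mm so the fingers clear the middle dish's wall, then rise.

step_arm([
  {"dp": [0,0,0],"dr": [0,0,0],"fingers": 0.6},
  {"dp": [0,0,0],"dr": [0,0,0],"fingers": 0.6},
  {"dp": [0,0,0],"dr": [0,0,0],"fingers": 0.28},
  {"dp": [0,0,0],"dr": [0,0,0],"fingers": 0.24},
  {"dp": [0,0,0],"dr": [0,0,0],"fingers": 0.2},
], squeeze=4)

```text
time_s: 24.35
tool_pos: [0.4799, -0.2295, 0.0521]
tool_rot: [180.0, -0.0, 90.1]
force: [-0.2, -0.4, -0.5]
grip_width: 0.0678
grasp_force: 0.0
```

step_arm([
  {"dp": [0,0,0],"dr": [0,0,0],"fingers": 0.2},
  {"dp": [0,0,-8],"dr": [0,0,0],"fingers": 0.2},
  {"dp": [0,0,-15],"dr": [0,0,0],"fingers": 0.2},
  {"dp": [0,0,-25],"dr": [0,0,0],"fingers": 0.2},
  {"dp": [0,0,-40],"dr": [0,0,0],"fingers": 0.2},
])

```text
time_s: 24.98
tool_pos: [0.4793, -0.2293, 0.1414]
tool_rot: [-179.9, -0.0, 90.1]
force: [0.8, 0.1, 0.1]
grip_width: 0.0698
grasp_force: 0.0
```

step_arm([
  {"dp": [0,0,-50],"dr": [0,0,0],"fingers": 0.2},
  {"dp": [50,0,-30],"dr": [0,0,0],"fingers": 0.2},
  {"dp": [50,0,0],"dr": [0,0,0],"fingers": 0.2},
  {"dp": [50,0,0],"dr": [0,0,0],"fingers": 0.2},
  {"dp": [50,0,0],"dr": [0,0,0],"fingers": 0.2},
])

```text
time_s: 25.6
tool_pos: [0.4796, -0.0278, 0.2218]
tool_rot: [179.9, 0.1, 90.1]
force: [0.5, -0.5, -0.1]
grip_width: 0.0693
grasp_force: 0.0
```

step_arm([
  {"dp": [50,0,0],"dr": [0,0,0],"fingers": 0.2},
  {"dp": [30,0,0],"dr": [0,0,0],"fingers": 0.2},
  {"dp": [0,0,0],"dr": [0,0,0],"fingers": 0.2},
  {"dp": [0,0,0],"dr": [0,0,0],"fingers": 0.2},
  {"dp": [0,0,0],"dr": [0,0,0],"fingers": 0.2},
])

```text
time_s: 26.22
tool_pos: [0.4794, 0.049, 0.2205]
tool_rot: [180.0, 0.0, 90.0]
force: [-0.4, 0.0, 0.2]
grip_width: 0.0697
grasp_force: 0.0
```

Run:
```python
from cell import env
from h import *
a=env.read_camera("top");b=env.read_camera("scene");m=env.camera_model("top");A=a[:,:,::-1].copy()
for n,c,z,r in(("L",(.483,-.235),.05,.091),("M",(.48,-.23),.066,.058),("S",(.48,-.23),.081,.024)):
    print(n,[np.round(x,4) for x in rim(A,m,proj(m,[*c,z])[0],z,r,.006)])
cv2.imwrite("pics/end.png",np.hstack([cv2.resize(a[150:330,320:560],(400,300)),cv2.resize(b,(400,300))])[:,:,::-1])
```

```text
L [array([ 0.4798, -0.2414]), np.float64(0.0911), np.float64(0.0009), np.int64(35)]
M [array([ 0.4801, -0.2296]), np.float64(0.058), np.float64(0.0008), np.int64(34)]
S [array([ 0.4791, -0.2315]), np.float64(0.0234), np.float64(0.0008), np.int64(36)]
```

View pics/end.png

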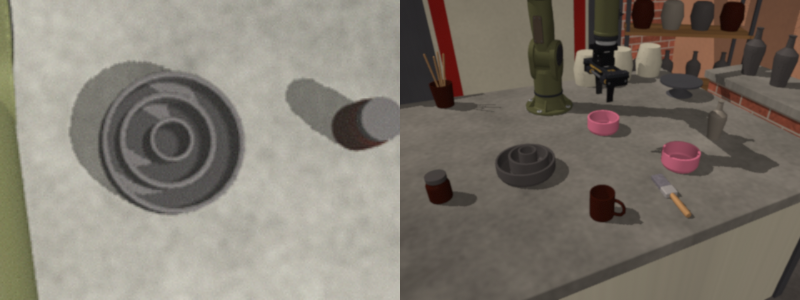

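The pictures show all three dishes nested concentrically and flat at (172,140). The bottle is untouched at (716,120) and the arm is clear.

```bash
python3 -c "
from cell import env
print(env.sign_off())"
```

```text
the job is handed in; nothing more can be done
None
```

The three dark dishes are nested in size order, upright and flat, with the largest left where it stood and the bottle untouched; I handed the job in at about 26 s of the 64 s allowed.

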